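Load a rack of slides on the scanner's feed ramp

TASK

Push the rack of glass slides up its lane of the feed ramp until it rests squarely against the stop at the top, sliding it without lifting it off the ramp. Leave the jar carrier standing where it is, and let go of the rack.

Things in the scene. Friction and masses are not known exactly. Their poses are not given: they have to be found in the camera images.
- rack_center (a point): Slide rack: loose grey tray, 84 mm long (its x, along the lane), 58 wide (y), 38 high, filled with eight thin glass slides on edge that look like close lengthwise ridges; about 0.25 kg. It starts roughly lengthwise on the level landing at the foot of one of the two lanes. The point is its centre, 19 mm above its underside.
- carrier_center (a point): Jar carrier: loose grey tray of the same 84 x 58 mm footprint but with four round white-lidded jars on it, 50 mm high in all. It starts on the landing of the other lane. The point is its centre, 25 mm above its underside; its x runs along the lane.
- deck: Fixed aluminium deck of the feed ramp, 200 mm long, 156 wide, rising at 8 degrees. Origin: on its surface at the foot of the top stop's face, mid-way across; x points up the slope, y across, z out of the surface. The stop is a 25 mm high bar across both lanes, face at x = 0. Lanes, 66 mm clear, are centred at y = +37 and -37 mm, between dark rails 8 wide, 14 high. Trays stay put on the slope.
- landing (a point): Level landing at the ramp's foot, 130 mm long, fixed to the deck, which it meets without a step at deck x = -200 mm; same lanes and rails. The point is on its top surface, 12 mm above the bench, mid-way across at its open lower edge; x points level towards the ramp, y across. Beyond the stop, at the ramp's upper end, is a white housing 72 mm above the bench.
There are look-alikes about, which are no part of the job. What is shaped like the part that bears rack_center but blue is not meant.

How it is judged:
At the end, for the whole second after the job is handed in: The slide rack stands flat on the deck in a lane, its leading face within 10 mm of the top stop and square to it within 10 degrees, released; the jar carrier is within 20 mm of where it stood (x of rack_center in the frame of deck between -0.052 and -0.036 m and z of rack_center in the frame of deck between 0.012 and 0.026 m and (y of rack_center in the frame of deck between 0.025 and 0.049 m or y of rack_center in the frame of deck between -0.049 and -0.025 m) and angle between the x axis of rack_center and the x axis of deck, either way round below 0.175 rad and angle between rack_center's own z axis and vertical below 0.3 rad and distance of carrier_center from where it was at the start of the episode below 0.02 m); the robot touches nothing.
It fails at once if the slide rack is lifted clear of the ramp (its centre more than 55 mm out from the plane of the deck; it is at most about 33 mm out while it slides) (z of rack_center in the frame of deck above 0.055 m).
It fails at once if the jar carrier is moved more than 20 mm (distance of carrier_center from where it was at the start of the episode above 0.02 m).
It also fails if it takes over 32 s, if anything falls off the work surface, if the arm or the gripper's body presses on something with over 40 N, if the wrist force passes 120 N, or if a joint passes its speed limit or range.

ROBOT

A 6-joint arm with a two-finger parallel gripper is mounted at the origin on the work surface. World frame = base frame: x ahead of the robot, y to its left, z up, the work surface at z = 0. Lengths are in m, angles in rad, forces in N, time in s.
With the tool pointing down it reaches from about 0.25 to 0.775 m from the base axis. Payload 4 kg.
Tool frame: the origin (TCP) lies on the centre line of the jaws, within the pads' length; the fingertips stand 25 mm ahead of it and the grasp point (between the pads) lies 6 mm ahead of it; z points along the fingers, y is the line along which they close (so a half turn about z gives the same grasp; the last joint's range is limited). The gripper opens to 94 mm and grips with 3 to 60 N. Pads are 16 mm wide; open, the fingers measure 119 mm over their backs; the gripper's body (75 mm by 177 mm) begins 78 mm behind the grasp point.
Start: joints at [1.032, 0.087, 1.371, -0, 1.684, -0.103], TCP at [0.232, 0.499, 0.231] pointing down, gripper open.
Joint ranges: [-3.1, 3.1], [-0.76, 2.03], [0.27, 2.55], [-1.08, 4.22], [0.17, 2.65], [-2.57, 2.57]. Speed limits (rad/s): [2.79, 2.79, 3.14, 3.14, 3.14, 3.14].

INTERFACE

Orientations are given as [roll, pitch, yaw] about the fixed x, y, z axes, in that order (R = Rz(yaw) Ry(pitch) Rx(roll)).
In Python, from bench import robot, imaging gives the robot as it stands. The module is installed in compiled form; this text tells all that it offers.
- The arm moves only by the tool drive_tool, never from a script. Its argument "series" is a list of rows, each a list of 3 entries, a list of its own where there are three numbers: the finger opening in m, from 0 to 0.094, then the shift along the tool's x, y, z in m, then the turn, a rotation vector about the tool's x, y, z in rad. A call has 1 to 5 rows; each row is the pose to reach, as a shift and turn from the pose commanded when the call began, along the tool's axes at that moment; what a row does not reach only later rows make up. A row lasts 1/8 s, in which the tool goes at most 62.5 mm and 10.7 degrees, less where a joint would pass 70% of its speed; a pose out of reach is approached as far as the arm can. A call with a gripper value outside its range is refused whole. The fingers move at their own pace and stop on an object; the grip force is fixed at half the most. Time passes only in rows, so rows that repeat a pose let the fingers close. It gives the time, the measured TCP pose, the force, the opening and the grip force at its end, in the units of the state.
- robot.get_obs(): the state, without advancing time (a new reading comes with each control period).
- imaging.snapshot(name): name is "scene" or "top"; returns the picture (384x512x3 uint8, red, green, blue); there is no depth.
- imaging.get_calibration(name): a dict with "intrinsics" (3x3 intrinsics, pixels), "k1" (the pictures are not rectified: a ray, as slopes to the right and down, at radius r is drawn at 1 + k1 r^2 times it, then the intrinsics apply), "position" and "rotation" of the camera in the world. Camera axes: x right, y up, looking along -z (the intrinsics and any distortion apply to the point x, -y, -z); pixel columns grow to the right and rows downward; lengths in m; the calibration is good to about 2 mm. A picture is of the moment at which its call begins. get_calibration takes no time and is no camera call.
- robot.close_job(): hands the job in; it is judged then, once.
The state is a dict: "time": time; "joint_positions": joint angles; "qvel": joint speeds; "joint_torque": joint torques, N m; "tool_pos": TCP position; "ee_rot": TCP orientation; "wrist_force": force on the tool from outside, world axes, zero at the start; "wrist_torque": the same for the moment, N m; "width": finger opening in m; "finger_force": force on a finger pad.
Only numpy, scipy, OpenCV 4.12 (cv2) and the standard library are available. Lean on these libraries where they do the work, as an engineer would, in place of code of your own. Each camera call takes 0.05 s, during which the arm holds its last target. There are 200 camera calls.

## Working session

There is one attempt and no reset: what is moved stays moved. The work goes in short steps, Python scripts to look and compute and a tool call to move; the robot and the scene stay as the last step left them, time stands still between calls to the robot, and variables do not carry over. Pictures are saved under pics/ and viewed, at most 10 in all, crops included, and the job is handed in when it is done.

Besides the shell and the picture viewer there is one more tool, called after "Request:" as a command line: name --argument value ..., lists and objects as JSON in quotes. drive_tool: Moves the arm, as the interface text tells. Its arguments: {"type":"object","properties":{"series":{"type":"array"}},"required":["series"]}

```bash
mkdir -p pics; python3 - <<'E'
from bench import robot, imaging
import cv2,numpy as np
for n in("scene","top"):
    im=imaging.snapshot(n); cv2.imwrite(f"pics/{n}0.png",cv2.resize(im[:,:,::-1],(800,600),interpolation=cv2.INTER_CUBIC))
    c=imaging.get_calibration(n); print(n,c)
o=robot.get_obs(); print(o)
E
```

```text
scene {'intrinsics': array([[406.55982595,   0.        , 261.34796504],
       [  0.        , 406.55982595, 193.32538049],
       [  0.        ,   0.        ,   1.        ]]), 'k1': -0.034272171526403675, 'position': array([1.23571986, 0.03844728, 0.50358774]), 'rotation': array([1.01620317, 0.00754965, 1.67296386])}
top {'intrinsics': array([[441.24025051,   0.        , 257.86096194],
       [  0.        , 441.24025051, 189.80774455],
       [  0.        ,   0.        ,   1.        ]]), 'k1': -0.12424682106038687, 'position': array([ 0.46894041, -0.03382254,  1.074758  ]), 'rotation': array([ 0.10827146, -0.0056711 , -1.57098632])}
{'time': 0.1, 'joint_positions': array([ 1.03195150e+00,  8.78636932e-02,  1.37207483e+00, -2.70683748e-05,
        1.68361077e+00, -1.03108452e-01]), 'qvel': array([ 0.0001975 , -0.00239874, -0.00377896, -0.00151664,  0.00327497,
        0.00174007]), 'joint_torque': array([ 1.07707281e-03, -3.41252196e+01, -3.03301549e+01,  7.18681980e-02,
        3.03981279e-02, -8.83399321e-05]), 'tool_pos': array([0.23193079, 0.49821781, 0.22944505]), 'ee_rot': array([-3.13964364e+00, -1.74629284e-04,  2.70585308e+00]), 'wrist_force': array([0.29390707, 0.63570767, 0.42622679]), 'wrist_torque': array([ 0.02766061, -0.02843148, -0.00581777]), 'finger_force': 0.0, 'width': 0.09436550667476298}
```

View pics/top0.png

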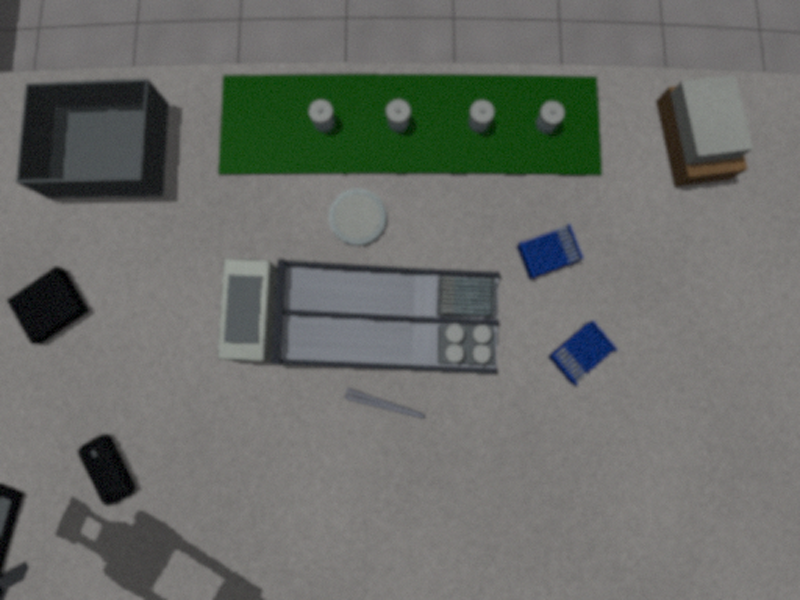

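View pics/scene0.png

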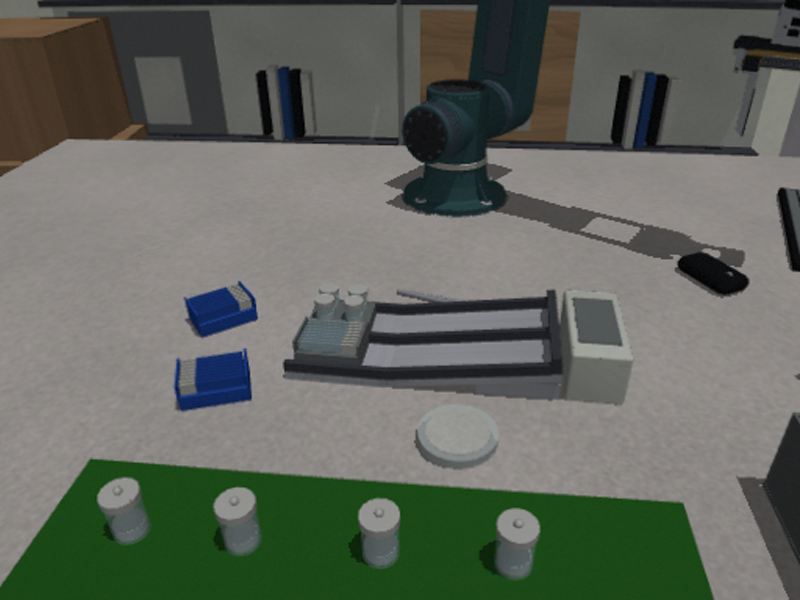

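The top view shows the ramp rising to the left (+y world). The rack is in the far lane at about (467,297) of the 800-px picture, and the carrier is in the near lane at about (467,343). The housing is at the left.

```bash
python3 - <<'E'
from bench import imaging
import cv2
im=imaging.snapshot("top")[155:250,135:335,::-1]
cv2.imwrite("pics/crop1.png",cv2.resize(im,None,fx=4,fy=4,interpolation=cv2.INTER_CUBIC))
E
cat > h.py <<'E'
import numpy as np,cv2
from bench import robot, imaging
from scipy.spatial.transform import Rotation as R
def ray(n,u,v):
    c=imaging.get_calibration(n);K=c["intrinsics"]
    d=cv2.undistortPoints(np.array([[[u,v]]],float),K,np.array([c["k1"],0,0,0,0.]))[0,0]
    r=R.from_euler("xyz",c["rotation"]).apply([d[0],-d[1],-1]) 
    return c["position"],r
def at(n,u,v,z):
    p,r=ray(n,u,v); return p+r*(z-p[2])/r[2]
E
```

```text
(no output)
```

View pics/crop1.png

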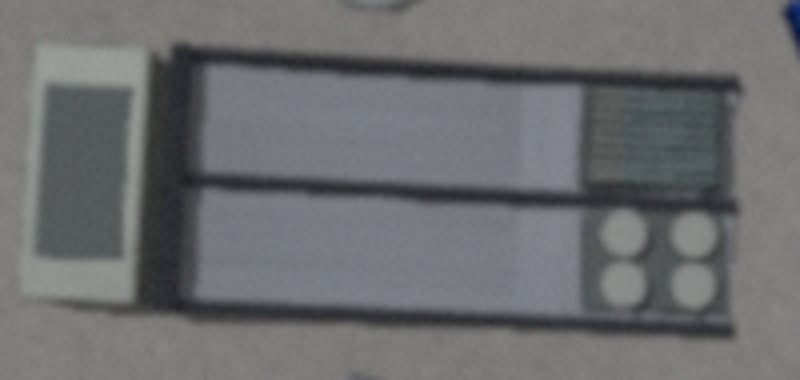

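The crop shows rail ends at about (740,83), (737,207) and (733,330). The rack's top corners are at about (585,88), (722,92), (718,190) and (585,187), and the stop is near x≈195.

```bash
python3 - <<'E'
from h import *
def c(u,v,z): return at("top",135+(u+.5)/4-.5,155+(v+.5)/4-.5,z)
for nm,u,v,z in [("r1",740,83,.026),("rm",737,207,.026),("r2",733,330,.026),("t1",190,52,.0538),("tm",190,182,.0538),("t2",190,310,.0538),("stopT",203,60,.0648),("stopB",187,300,.0648),
 ("TL",585,88,.05),("TR",722,92,.05),("BR",718,190,.05),("BL",585,187,.05)]: print(nm,c(u,v,z).round(4))
o=robot.get_obs(); Rt=R.from_euler("xyz",o["ee_rot"]); print(Rt.as_matrix().round(3))
E
```

```text
r1 [ 0.618  -0.1885  0.026 ]
rm [ 0.5432 -0.1856  0.026 ]
r2 [ 0.47   -0.1822  0.026 ]
t1 [0.6322 0.1381 0.0538]
tm [0.5557 0.1367 0.0538]
t2 [0.4814 0.1355 0.0538]
stopT [0.6258 0.1286 0.0648]
stopB [0.487  0.1355 0.0648]
TL [ 0.6115 -0.0936  0.05  ]
TR [ 0.6092 -0.1742  0.05  ]
BR [ 0.5514 -0.1711  0.05  ]
BL [ 0.5532 -0.0933  0.05  ]
[[-0.907  0.422 -0.001]
 [ 0.422  0.907 -0.001]
 [ 0.    -0.002 -1.   ]]
```

```bash
cat >> h.py <<'E'
u=np.array([.039,.9992,0]);yt=np.array([.9992,-.039,0])
O=np.array([.580,-.187,.012])   # lane centre at landing edge
def target(s,h,t=12,dy=0):
    "tip front edge at s m along lane from landing edge, world height h; tilt t deg"
    t=np.radians(t); z=np.sin(t)*u-np.cos(t)*np.array([0,0,1]); x=np.cross(yt,z)
    f=x if x@u>0 else -x
    p=O+s*u+dy*yt; p[2]=h
    return p-.025*z-.008*f, np.column_stack([x,yt,z])
def go(s,h,t=12,dy=0):
    o=robot.get_obs(); Rc=R.from_euler("xyz",o["ee_rot"])
    p,M=target(s,h,t,dy)
    print("t",o["time"],"pos",o["tool_pos"].round(4),"F",o["wrist_force"].round(2),"w",round(o["width"],4))
    print("target",p.round(4),"shift",Rc.inv().apply(p-o["tool_pos"]).round(4),"rot",(Rc.inv()*R.from_matrix(M)).as_rotvec().round(3))
E
python3 -c "
from h import *
go(-.06,.15)"
```

```text
t 0.15 pos [0.232  0.4983 0.2296] F [ 0.76 -0.32  0.1 ] w 0.0941
target [ 0.5772 -0.26    0.1728] shift [-0.633  -0.5416  0.0576] rot [-0.124  0.186  1.169]
```

Request:
drive_tool --series '[[0.025,[-0.045,-0.04,0],[0,0,0.18]],[0.025,[-0.09,-0.08,0],[0,0,0.36]],[0.025,[-0.135,-0.12,0],[0,0,0.54]],[0.025,[-0.18,-0.155,0],[0,0,0.72]],[0.025,[-0.225,-0.19,0],[0,0,0.9]]]'

```text
time: 0.78
tool_pos: [0.3562, 0.2296, 0.2303]
ee_rot: [3.141, -0.0, 1.8]
wrist_force: [1.5, 0.6, -0.8]
width: 0.0472
finger_force: 0.0
```

```bash
python3 -c "
from h import *
go(-.06,.15)"
```

```text
t 0.775 pos [0.3562 0.2296 0.2303] F [ 1.47  0.65 -0.82] w 0.0472
target [ 0.5772 -0.26    0.1728] shift [-0.527   0.1038  0.0575] rot [-0.028  0.208  0.267]
```

Request:
drive_tool --series '[[0.025,[-0.06,0.01,0],[0,0.04,0.05]],[0.025,[-0.12,0.02,0],[0,0.08,0.1]],[0.025,[-0.18,0.03,0],[0,0.12,0.15]],[0.025,[-0.24,0.04,0],[0,0.16,0.2]],[0.025,[-0.3,0.05,0],[-0.02,0.2,0.24]]]'

```text
time: 1.4
tool_pos: [0.4749, -0.0507, 0.2303]
ee_rot: [-3.138, -0.202, 1.563]
wrist_force: [1.0, -0.4, -0.3]
width: 0.0247
finger_force: 0.0
```

```bash
python3 -c "
from h import *
go(-.06,.15)"
```

```text
t 1.4 pos [ 0.4749 -0.0507  0.2303] F [ 1.02 -0.35 -0.28] w 0.0247
target [ 0.5772 -0.26    0.1728] shift [-0.2157  0.1039  0.0141] rot [-0.01   0.007  0.03 ]
```

Request:
drive_tool --series '[[0.025,[-0.05,0.025,-0.01],[0,0,0.01]],[0.025,[-0.1,0.05,-0.015],[0,0,0.02]],[0.025,[-0.15,0.075,-0.01],[0,0,0.02]],[0.025,[-0.2,0.1,0.0],[0,0,0.02]],[0.025,[-0.21,0.1,0.014],[0,0,0.02]]]'

```text
time: 2.02
tool_pos: [0.5732, -0.2549, 0.1709]
ee_rot: [-3.13, -0.202, 1.541]
wrist_force: [0.1, 0.7, 0.3]
width: 0.0245
finger_force: 0.0
```

```bash
python3 -c "
from h import *
go(-.03,.024)"
```

```text
t 2.025 pos [ 0.5732 -0.2549  0.1709] F [0.14 0.69 0.29] w 0.0245
target [ 0.5783 -0.23    0.0468] shift [-0.0004  0.0059  0.1265] rot [-0.014  0.007  0.009]
```

Request:
drive_tool --series '[[0.025,[0,0.003,0.045],[-0.01,0,0.01]],[0.025,[0,0.006,0.09],[-0.014,0.007,0.01]],[0.025,[0,0.006,0.12],[-0.014,0.007,0.01]],[0.025,[0,0.006,0.126],[-0.014,0.007,0.01]],[0.025,[0,0.006,0.126],[-0.014,0.007,0.01]]]'

```text
time: 2.65
tool_pos: [0.5788, -0.2269, 0.0518]
ee_rot: [3.137, -0.207, 1.535]
wrist_force: [-0.3, -0.1, -1.0]
width: 0.0248
finger_force: 0.0
```

```bash
python3 - <<'E'
from h import *
a=imaging.snapshot("top")[155:250,235:335,::-1]; b=imaging.snapshot("scene")[150:300,130:330,::-1]
a=cv2.resize(a,None,fx=4,fy=4,interpolation=cv2.INTER_CUBIC); b=cv2.resize(b,None,fx=2,fy=2,interpolation=cv2.INTER_CUBIC)
o=np.zeros((380,800,3),np.uint8);o[:380,:400]=a;o[:300,400:]=b
cv2.imwrite("pics/pre.png",o)
go(.01,.024)
E
```

```text
t 2.75 pos [ 0.5798 -0.2279  0.0533] F [-0.95 -0.21  0.62] w 0.0252
target [ 0.5799 -0.19    0.0468] shift [ 0.0357 -0.0014  0.014 ] rot [0.006 0.004 0.003]
```

View pics/pre.png

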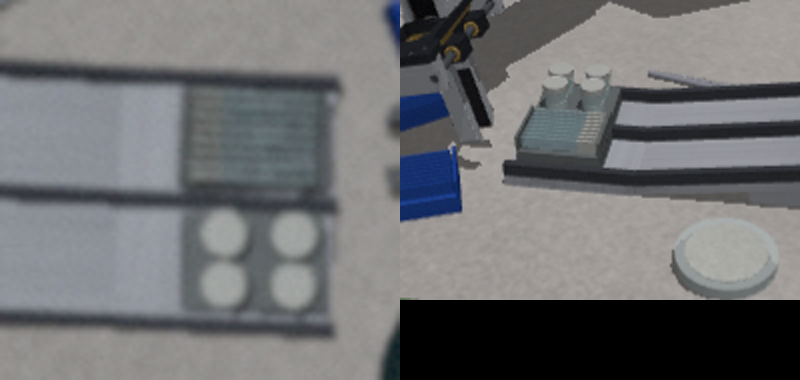

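The left part shows the rack still in its lane with two dark finger blobs at the right edge. Their mid-point may be a bit off centre, so I'm checking a wider crop.

```bash
python3 - <<'E'
from h import *
a=imaging.snapshot("top")[160:240,295:375,::-1]
cv2.imwrite("pics/pre2.png",cv2.resize(a,None,fx=7,fy=7,interpolation=cv2.INTER_CUBIC))
c=imaging.get_calibration("top")
Rc=R.from_euler("xyz",c["rotation"])
o=robot.get_obs();Rt=R.from_euler("xyz",o["ee_rot"])
for w in(-.025,0,.025):
  for z in (.025,-.03):
    p=o["tool_pos"]+Rt.apply([0,w,z]); q=Rc.inv().apply(p-c["position"]);d=np.array([q[0],-q[1]])/-q[2]
    d*=1+c["k1"]*(d@d);K=c["intrinsics"];print(w,z,((K[0,0]*d[0]+K[0,2]-295)*7+3).round(),((K[1,1]*d[1]+K[1,2]-160)*7+3).round())
E
```

```text
-0.025 0.025 277.0 292.0
-0.025 -0.03 340.0 281.0
0 0.025 278.0 219.0
0 -0.03 342.0 204.0
0.025 0.025 280.0 146.0
0.025 -0.03 343.0 128.0
```

View pics/pre2.png

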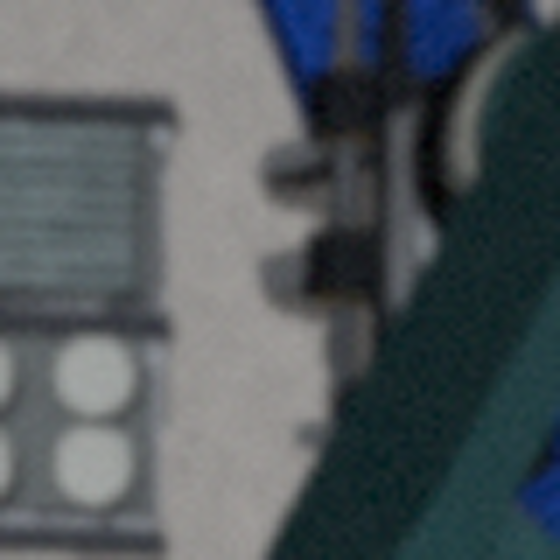

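The fingers match the prediction and sit about 2–3 mm towards the middle rail. I'll shift them slightly, then advance to the rack.

Request:
drive_tool --series '[[0.025,[0.015,0.002,0.006],[0,0,0]],[0.025,[0.025,0.002,0.01],[0,0,0]],[0.025,[0.035,0.002,0.013],[0,0,0]],[0.025,[0.045,0.002,0.015],[0,0,0]],[0.025,[0.055,0.002,0.017],[0,0,0]]]'

```text
time: 3.42
tool_pos: [0.5828, -0.1696, 0.0455]
ee_rot: [3.138, -0.207, 1.534]
wrist_force: [-0.5, -1.8, -1.6]
width: 0.0248
finger_force: 0.8
```

```bash
python3 -c "
from h import *
go(.08,.024,12,.002)"
```

```text
t 3.425 pos [ 0.5828 -0.1696  0.0455] F [-0.52 -1.77 -1.65] w 0.0248
target [ 0.5846 -0.1202  0.0468] shift [ 0.0487 -0.0001  0.0089] rot [0.003 0.003 0.002]
```

Request:
drive_tool --series '[[0.025,[0.015,0,0.002],[0,0,0]],[0.025,[0.03,0,0.005],[0,0,0]],[0.025,[0.045,0,0.008],[0,0,0]],[0.025,[0.06,0,0.0115],[0,0,0]],[0.025,[0.074,0,0.0145],[0,0,0]]]'

```text
time: 4.05
tool_pos: [0.5857, -0.0936, 0.0466]
ee_rot: [3.138, -0.207, 1.534]
wrist_force: [0.4, -1.8, -2.0]
width: 0.0248
finger_force: 0.9
```

```bash
python3 - <<'E'
from h import *
go(.13,.024,12,.002)
a=imaging.snapshot("top")[155:250,135:335,::-1]
cv2.imwrite("pics/mid.png",cv2.resize(a,None,fx=4,fy=4,interpolation=cv2.INTER_CUBIC))
E
```

```text
t 4.05 pos [ 0.5857 -0.0936  0.0466] F [ 0.37 -1.76 -2.04] w 0.0248
target [ 0.5866 -0.0702  0.0468] shift [0.0229 0.     0.0047] rot [0.003 0.002 0.002]
```

View pics/mid.png

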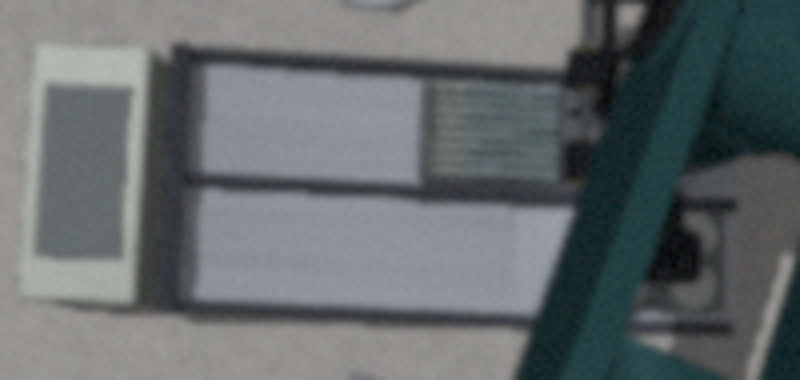

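The picture shows the rack square in its lane, with its front at about x=428, and the fingers behind it. The carrier hasn't moved.

Request:
drive_tool --series '[[0.025,[0.015,0,0.003],[0,0,0]],[0.025,[0.0245,0,0.005],[0,0,0]],[0.025,[0.0415,0,0.0065],[0,0,0]],[0.025,[0.0585,0,0.0075],[0,0,0]],[0.025,[0.075,0,0.0085],[0,0,0]]]'

```text
time: 4.72
tool_pos: [0.5889, -0.0191, 0.0545]
ee_rot: [3.137, -0.207, 1.534]
wrist_force: [-0.6, -4.7, 1.9]
width: 0.0249
finger_force: 2.3
```

```bash
python3 - <<'E'
from h import *
go(.235,.039,12,.002)
E
```

```text
t 4.725 pos [ 0.5889 -0.0191  0.0545] F [-0.58 -4.7   1.86] w 0.0249
target [0.5907 0.0347 0.0618] shift [ 0.0542 -0.0002  0.0039] rot [0.004 0.003 0.002]
```

Request:
drive_tool --series '[[0.025,[0.012,0,0.001],[0,0,0]],[0.025,[0.024,0,0.002],[0,0,0]],[0.025,[0.036,0,0.003],[0,0,0]],[0.025,[0.045,0,0.0035],[0,0,0]],[0.025,[0.052,0,0.004],[0,0,0]]]'

```text
time: 5.35
tool_pos: [0.591, 0.0318, 0.0616]
ee_rot: [3.136, -0.205, 1.535]
wrist_force: [0.4, -7.0, 3.7]
width: 0.0249
finger_force: 3.1
```

Request:
drive_tool --series '[[0.025,[0.002,0,0],[0,0,0]],[0.025,[0.004,0,0],[0,0,0]],[0.025,[0.005,0,0],[0,0,0]]]'

```text
time: 5.72
tool_pos: [0.5909, 0.0367, 0.0623]
ee_rot: [3.137, -0.206, 1.534]
wrist_force: [0.2, -5.5, 2.9]
width: 0.0248
finger_force: 2.7
```

```bash
python3 - <<'E'
from h import *
go(.245,.040,12,.002)
a=imaging.snapshot("top")[155:250,135:335,::-1]
cv2.imwrite("pics/near.png",cv2.resize(a,None,fx=4,fy=4,interpolation=cv2.INTER_CUBIC))
E
```

```text
t 5.725 pos [0.5909 0.0367 0.0623] F [ 0.2  -5.46  2.91] w 0.0248
target [0.591  0.0447 0.0628] shift [ 0.0079 -0.0002  0.0012] rot [0.004 0.003 0.002]
```

View pics/near.png

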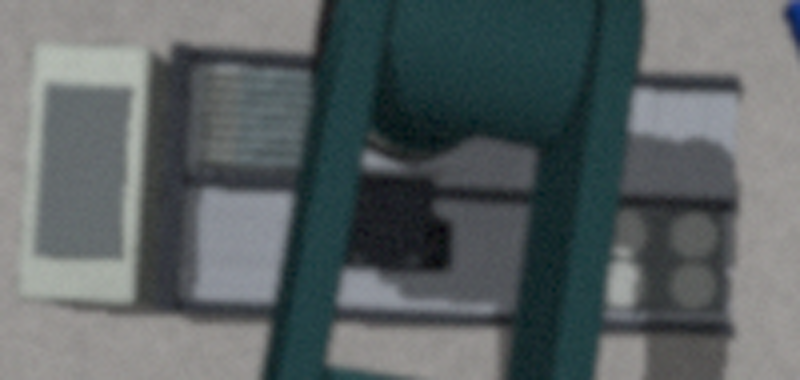

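The rack's front is at about x≈197, nearly against the stop. I'll creep on until the force rises.

Request:
drive_tool --series '[[0.025,[0.0015,0,0],[0,0,0]],[0.025,[0.003,0,0],[0,0,0]],[0.025,[0.004,0,0],[0,0,0]]]'

```text
time: 6.15
tool_pos: [0.5909, 0.0408, 0.0629]
ee_rot: [3.137, -0.206, 1.534]
wrist_force: [-0.3, -5.7, 2.5]
width: 0.0248
finger_force: 2.4
```

Request:
drive_tool --series '[[0.025,[0.0015,0,0],[0,0,0]],[0.025,[0.003,0,0],[0,0,0]]]'

```text
time: 6.4
tool_pos: [0.5909, 0.0431, 0.0633]
ee_rot: [3.138, -0.205, 1.534]
wrist_force: [-0.6, -9.2, 2.2]
width: 0.0251
finger_force: 4.1
```

Request:
drive_tool --series '[[0.025,[0.001,0,0],[0,0,0]],[0.025,[0.002,0,0],[0,0,0]]]'

```text
time: 6.65
tool_pos: [0.5909, 0.0432, 0.0633]
ee_rot: [3.138, -0.201, 1.534]
wrist_force: [-0.8, -12.3, 1.0]
width: 0.0251
finger_force: 5.8
```

The force rose and the travel stopped, so the rack is against the stop. Backing off now.

Request:
drive_tool --series '[[0.025,[-0.01,0,-0.002],[0,0,0]],[0.025,[-0.03,0,-0.008],[0,0,0]],[0.025,[-0.045,0,-0.05],[0,0,0]],[0.025,[-0.06,0,-0.1],[0,0,0]],[0.025,[-0.1,0,-0.15],[0,0,0]]]'

```text
time: 7.28
tool_pos: [0.5856, -0.0815, 0.1905]
ee_rot: [3.137, -0.209, 1.537]
wrist_force: [1.6, -1.0, -0.2]
width: 0.025
finger_force: 0.0
```

Request:
drive_tool --series '[[0.025,[-0.05,0,-0.02],[0,0,0]],[0.025,[-0.1,0,-0.03],[0,0,0]],[0.025,[-0.15,0,-0.04],[0,0,0]],[0.025,[-0.2,0,-0.05],[0,0,0]],[0.025,[-0.2,0,-0.05],[0,0,0]]]'

```text
time: 7.9
tool_pos: [0.5768, -0.2913, 0.1951]
ee_rot: [3.139, -0.209, 1.529]
wrist_force: [0.7, -0.1, 0.1]
width: 0.0249
finger_force: 0.0
```

```bash
python3 - <<'E'
from h import *
a=imaging.snapshot("top")[155:250,135:335,::-1]
cv2.imwrite("pics/end.png",cv2.resize(a,None,fx=4,fy=4,interpolation=cv2.INTER_CUBIC))
E
```

```text
(no output)
```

View pics/end.png

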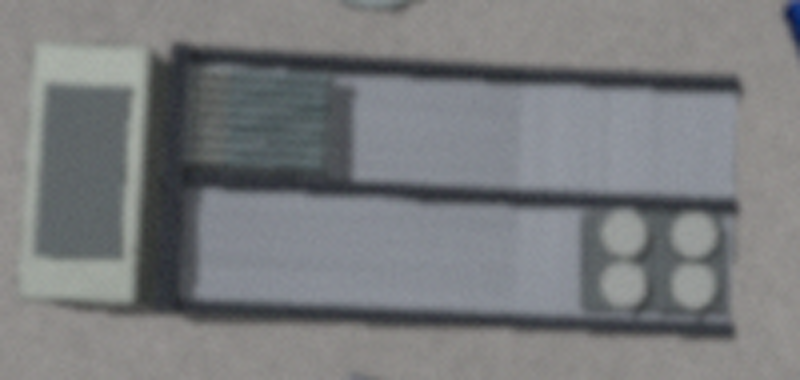

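The rack sits square against the stop, spanning about x=185–335 in the picture. The carrier's lids are in the same pixels as at the start.

```bash
python3 -c "
from bench import robot
print(robot.close_job())"
```

```text
the job is handed in; nothing more can be done
None
```

I pushed the rack up its lane until it sat square against the top stop, released it and backed the arm clear. In the last picture the jar carrier had not visibly moved. The job is handed in (at about 8 s of the 32 s limit), but no verdict was returned.

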